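# Find the free flap of the slide-return box

## Task

Three of the four compartments of the slide-return box are full, so their flaps are blocked from below. Press gently with a fingertip on the green ends of the flaps to find the one that rocks, push that one fully open so that it stays tipped into its empty compartment, and move clear. Do not force the blocked flaps, and do not pick up, tip or shift the things standing around the box.

Things in the scene. Friction and masses are not known exactly. Their poses are not given: they have to be found in the camera images.
- case: Grey slide-return box fixed on the bench, 134 (x) x 370 (y) x 100 mm high, four identical white flaps in a row along y, flush with its top. Origin: centre of the underside; x points away from the flaps' green ends (robot side), y left, z up. Walls between compartments 6 mm. Three compartments are full to 1 mm below the flap, one nearly empty; they look alike and which one varies.
- flap_1_press (a point): The spot to press on flap 1, leftmost (case y = +135 mm): on the flap's top face, in the middle of its width, within the green band, 20 mm from the flap's near end and 50 mm from its pivot; it moves with the flap. The flap is 110 mm long (case x), 80 mm wide (case y), 6 mm thick.
- flap_1 (a joint): Tilt of flap 1, rad: 0 shut, grows as the green end sinks and the far end rises (up to 30 mm), soft stop at about 0.8. Level pivot along case y, 70 mm from the near end, 40 mm from the far end. Stiff hinge: stays where left. A free flap takes about 2.5 N at the press spot (more nearer the pivot); a blocked one gives 1 to 4 mm, then is solid.
- flap_2_press (a point): The spot to press on flap 2, second from the left (case y = +45 mm): on the flap's top face, in the middle of its width, within the green band, 20 mm from the flap's near end and 50 mm from its pivot; it moves with the flap. The flap is 110 mm long (case x), 80 mm wide (case y), 6 mm thick.
- flap_2 (a joint): Tilt of flap 2, rad: 0 shut, grows as the green end sinks and the far end rises (up to 30 mm), soft stop at about 0.8. Level pivot along case y, 70 mm from the near end, 40 mm from the far end. Stiff hinge: stays where left. A free flap takes about 2.5 N at the press spot (more nearer the pivot); a blocked one gives 1 to 4 mm, then is solid.
- flap_3_press (a point): The spot to press on flap 3, third from the left (case y = -45 mm): on the flap's top face, in the middle of its width, within the green band, 20 mm from the flap's near end and 50 mm from its pivot; it moves with the flap. The flap is 110 mm long (case x), 80 mm wide (case y), 6 mm thick.
- flap_3 (a joint): Tilt of flap 3, rad: 0 shut, grows as the green end sinks and the far end rises (up to 30 mm), soft stop at about 0.8. Level pivot along case y, 70 mm from the near end, 40 mm from the far end. Stiff hinge: stays where left. A free flap takes about 2.5 N at the press spot (more nearer the pivot); a blocked one gives 1 to 4 mm, then is solid.
- flap_4_press (a point): The spot to press on flap 4, rightmost (case y = -135 mm): on the flap's top face, in the middle of its width, within the green band, 20 mm from the flap's near end and 50 mm from its pivot; it moves with the flap. The flap is 110 mm long (case x), 80 mm wide (case y), 6 mm thick.
- flap_4 (a joint): Tilt of flap 4, rad: 0 shut, grows as the green end sinks and the far end rises (up to 30 mm), soft stop at about 0.8. Level pivot along case y, 70 mm from the near end, 40 mm from the far end. Stiff hinge: stays where left. A free flap takes about 2.5 N at the press spot (more nearer the pivot); a blocked one gives 1 to 4 mm, then is solid.
- dishes: Bystander: stack of four red culture dishes, 90 mm across, 56 mm high; origin at the centre of its underside. Stands to the right of the case.
- jar: Bystander: clear specimen jar with red lid, 47 mm across, 59 mm high; origin at the centre of its underside. Stands in front of the case's left half.
- dropper: Bystander: blue dropper bottle with white cap, 28 mm across, 58 mm high; origin at the centre of its underside. Stands in front of the case's right half.
- carton: Bystander: small carton, 87 x 62 x 51 mm; origin at the centre of its underside. Stands to the left of the case.

How it is judged:
By the outcome, as a careful person would: the job done as asked, in the order asked, and still so for the second after the job is handed in, with the robot touching nothing.
It also fails if it takes over 42 s, if anything falls off the work surface, if the arm or the gripper's body presses on something with over 40 N, if the wrist force passes 120 N, or if a joint passes its speed limit or range.

## Robot

A 6-joint arm with a two-finger parallel gripper is mounted at the origin on the work surface. World frame = base frame: x ahead of the robot, y to its left, z up, the work surface at z = 0. Lengths are in m, angles in rad, forces in N, time in s.
With the tool pointing down it reaches from about 0.275 to 1 m from the base axis. Payload 8.4 kg.
Tool frame: the origin (TCP) lies on the centre line of the jaws, within the pads' length; the fingertips stand 17 mm ahead of it and the grasp point (between the pads) lies 2 mm behind it (bot.tcp_to_tips is the y of the fingertips in the tool frame, in m); y points along the fingers, z is the direction in which the jaws open and shut, and the axes are right-handed (so a half turn about y gives the same grasp; the last joint's range is limited). The gripper opens to 85 mm and grips with 20 to 120 N. Pads are 22 mm wide; open, the fingers measure 114 mm over their backs; the gripper's body (76 mm by 85 mm) begins 54 mm behind the grasp point. The pads swing forward as they close: fully open they stand 13 mm farther back than shut.
Start: joints at [1.122, 0.353, 1.633, -0, 1.155, -0.002], TCP at [0.27, 0.564, 0.248] pointing down, gripper open.
Joint ranges: [-2.63, 2.63], [-0.92, 2.1], [0.06, 2.66], [-1.3, 4.44], [0, 2.69], [-3.02, 3.02]. Speed limits (rad/s): [2.22, 2.22, 2.79, 3.14, 3.14, 3.14].

## Interface

Orientations are given as a unit quaternion [x, y, z, w].
In Python, from workcell import bot, hand, kinematics, get_obs, vision, hand_in gives the robot as it stands. The module is installed in compiled form; this text tells all that it offers. Calls block until the motion is done:
- bot.reach(position, orientation): joint-space move of the TCP to a pose.
- bot.servo_line(position, ori=None, velocity=0.15): straight line of the TCP; ori=None keeps the orientation; velocity is the mean speed in m/s.
- bot.goto_joints(angles): joint-space move.
- hand.move_gripper(opening, strength=None): finger opening in m; strength is the grip in N (None keeps the last); returns when the fingers have stopped.
- bot.dwell(seconds).
- kinematics.solve_ik(position, orientation): joint angles nearest the present ones, or None.
- get_obs(): the state.
- vision.read_camera(name): name is "side" or "top"; returns a dict with "frame" (480x640x3 uint8, red, green, blue), "intrinsics" (3x3 intrinsics, pixels), "dist" ([k1, k2, p1, p2, k3] as OpenCV has them; the pictures are not rectified), "view" (4x4, takes a point from world to camera coordinates). Camera axes: x right, y down, z forward; pixel columns grow to the right and rows downward; lengths in m; the calibration is good to about 2 mm. A picture is of the moment at which its call begins. There is no depth.
A pose or a line that the arm cannot do raises bot.IKError and nothing moves.
- hand_in(): hands the job in, once; it reports no verdict.
The state is a dict: "time_s": time; "joint_pos": joint angles; "joint_vel": joint speeds; "joint_efforts": joint torques, N m; "position": TCP position; "orientation": TCP orientation; "wrist_force": force on the tool from outside, world axes, zero at the start; "ft_torque": the same for the moment, N m; "gripper_width": finger opening in m.
Only numpy, scipy, OpenCV 4.12 (cv2) and the standard library are available. Lean on these libraries where they do the work, as an engineer would, in place of code of your own. Each camera call takes 0.05 s, during which the arm holds its last target. There are 200 camera calls.

## Working session

There is one attempt and no reset: what is moved stays moved. The work goes in short steps, each a Python script; the robot and the scene stay as the last script left them, time stands still between calls to the robot, and variables do not carry over. Pictures are saved under pics/ and viewed, about 8 in all and at most 12, crops included, and the job is handed in when it is done.

```bash
mkdir -p pics; python3 - <<'E'
from workcell import bot,hand,kinematics,get_obs,vision
import cv2,numpy as np
for n in("side","top"):
    d=vision.read_camera(n); cv2.imwrite(f"pics/{n}0.png",d["frame"][:,:,::-1])
    V=d["view"];print(n,d["intrinsics"],d["dist"],-V[:3,:3].T@V[:3,3],V[2,:3])
print(get_obs())
E
```

```text
side [[541.62401262   0.         308.41440682]
 [  0.         541.62401262 238.27597356]
 [  0.           0.           1.        ]] [-0.06866789  0.          0.          0.          0.        ] [ 0.23550629 -0.72494936  0.54782119] [ 0.35890917  0.79747436 -0.48499366]
top [[578.82697705   0.         322.1127402 ]
 [  0.         578.82697705 238.33962544]
 [  0.           0.           1.        ]] [-0.14377299  0.          0.          0.          0.        ] [4.97651309e-01 9.66464873e-04 1.26545114e+00] [ 0.02922812  0.02541415 -0.99924964]
{'time_s': 0.1, 'joint_pos': array([ 1.12158040e+00,  3.53570825e-01,  1.63403765e+00, -1.82909042e-05,
        1.15520566e+00, -2.39584921e-03]), 'joint_vel': array([-0.00112919, -0.00165641, -0.00220178,  0.00041856, -0.00082383,
        0.00118201]), 'joint_efforts': array([ 1.74185454e-03, -6.06367493e+01, -3.42814779e+01,  2.75423881e-04,
        4.09062850e-03,  1.00762686e-04]), 'position': array([0.26989356, 0.56328407, 0.24765124]), 'orientation': array([ 0.68995616, -0.15675224,  0.15657038, -0.68911171]), 'wrist_force': array([ 0.05007498, -0.90358878, -0.05850689]), 'ft_torque': array([-0.02910534,  0.03219893,  0.03765978]), 'gripper_width': 0.08567508982704138}
```

View pics/top0.png

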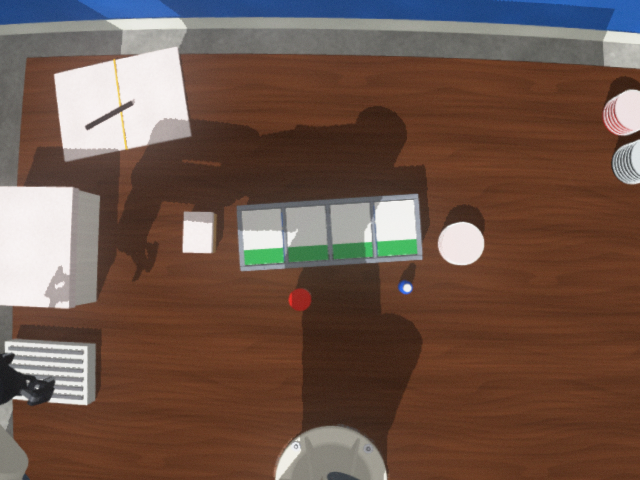

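View pics/side0.png

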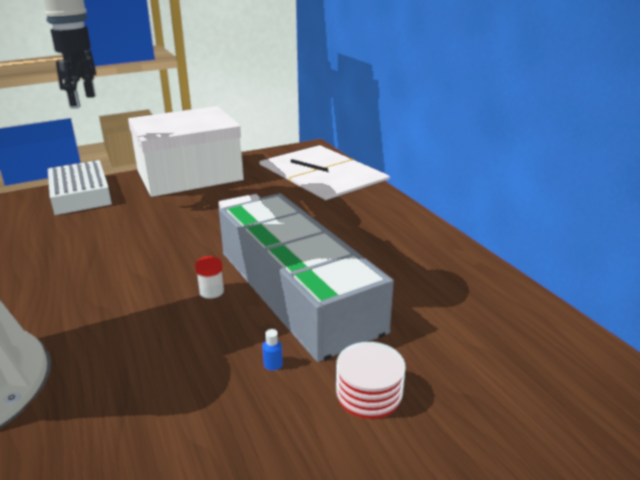

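The top view shows the case at about (240–420, 195–270), green bands on the robot side along row ~250, jar at (300,299) and dropper at (405,288). The side view agrees with this. Next I measure the bands.

```bash
cat > h.py <<'E'
from workcell import bot,hand,kinematics,get_obs,vision,hand_in
import cv2,numpy as np
from scipy.spatial.transform import Rotation as R
def ray(d,px,z):
    u=cv2.undistortPoints(np.float64(px).reshape(-1,1,2),d["intrinsics"],np.float64(d["dist"])).reshape(-1,2)
    V=d["view"];c=-V[:3,:3].T@V[:3,3];r=np.c_[u,np.ones(len(u))]@V[:3,:3]
    return c+r*((z-c[2])/r[:,2])[:,None]
def green(d):
    h=cv2.cvtColor(d["frame"],cv2.COLOR_RGB2HSV);m=cv2.inRange(h,(45,100,40),(80,255,255))
    cs,_=cv2.findContours(m,cv2.RETR_EXTERNAL,cv2.CHAIN_APPROX_NONE)
    return [c.reshape(-1,2) for c in cs if cv2.contourArea(c)>100]
E
python3 - <<'E'
from h import *
for n in("top","side"):
    d=vision.read_camera(n)
    for c in green(d):
        w=ray(d,c,.1); r=cv2.minAreaRect(np.float32(w[:,:2]*1000)); print(n,np.round(r[0],1),np.round(r[1],1),round(r[2],1))
        print(np.round(cv2.boxPoints(r)).tolist())
d=vision.read_camera("top");h=cv2.cvtColor(d["frame"],cv2.COLOR_RGB2HSV)
for nm,lo,hi,z in(("jar",(170,150,60),(180,255,255),.059),("jar0",(0,200,120),(6,255,255),.059),("drop",(108,150,60),(125,255,255),.045)):
    m=cv2.inRange(h,lo,hi);m[:150]=0
    cs,_=cv2.findContours(m,0,2)
    for c in cs:
        if cv2.contourArea(c)>30: print(nm,np.round(ray(d,c.reshape(-1,2).mean(0),z),3),cv2.contourArea(c))
E
```

```text
top [493.3 148.1] [28.8 79.3] 5.2
[[475.0, 186.0], [483.0, 107.0], [511.0, 110.0], [504.0, 189.0]]
top [501.5  58.8] [28.6 78.3] 5.2
[[484.0, 97.0], [491.0, 19.0], [519.0, 21.0], [512.0, 99.0]]
top [509.5 -31. ] [28.5 79.4] 5.2
[[492.0, 7.0], [499.0, -72.0], [527.0, -69.0], [520.0, 10.0]]
top [ 517.4 -119.8] [28.8 79.8] 5.1
[[499.0, -81.0], [507.0, -161.0], [535.0, -158.0], [528.0, -79.0]]
side [ 518.2 -119.5] [27.  79.5] 4.5
[[502.0, -81.0], [508.0, -160.0], [535.0, -158.0], [529.0, -79.0]]
side [509.8 -30.2] [27.4 79.2] 5.2
[[493.0, 8.0], [500.0, -71.0], [527.0, -68.0], [520.0, 10.0]]
side [502.3  59.1] [26.5 77.8] 4.6
[[486.0, 97.0], [492.0, 19.0], [519.0, 21.0], [512.0, 99.0]]
side [493.6 148.4] [27.  79.9] 5.2
[[477.0, 187.0], [484.0, 107.0], [511.0, 110.0], [503.0, 189.0]]
jar0 [[0.399 0.07  0.059]] 86.5
drop [[ 0.434 -0.143  0.045]] 38.0
```

```bash
cat >> h.py <<'E'
a=np.deg2rad(5.1);ex=np.array([np.cos(a),np.sin(a),0]);ey=np.array([-np.sin(a),np.cos(a),0])
C=np.array([[493.5,148.2],[501.9,58.9],[509.7,-30.6],[517.8,-119.7]])/1e3
P=np.c_[C,np.full(4,.1)]+.005*ex      # press spots
def quat(s):
    y=np.array([0,0,-1.]);z=s*ey;return R.from_matrix(np.c_[np.cross(y,z),y,z]).as_quat()
T=bot.tcp_to_tips
def tip(i,h,dx=0): return P[i]+np.array([0,0,T+h])+dx*ex
E
python3 - <<'E'
from h import *
print(T,np.round(P,4))
for s in(1,-1):
  for i in(0,3): print(s,i,kinematics.solve_ik(tip(i,.05),quat(s)))
hand.move_gripper(0.0,20)
o=get_obs();print(o["time_s"],T,o["position"],o["gripper_width"])
E
```

```text
0.017 [[ 0.4985  0.1486  0.1   ]
 [ 0.5069  0.0593  0.1   ]
 [ 0.5147 -0.0302  0.1   ]
 [ 0.5228 -0.1193  0.1   ]]
1 0 [ 2.86916645e-01  2.89405874e-01  1.93155864e+00 -4.44089210e-16
  9.20628141e-01 -1.37289147e+00]
1 3 [-2.27077542e-01  3.12207946e-01  1.89809181e+00 -4.44089210e-16
  9.31292895e-01 -1.88688566e+00]
-1 0 [ 2.86916645e-01  2.89405874e-01  1.93155864e+00 -4.44089210e-16
  9.20628141e-01  1.76870118e+00]
-1 3 [-2.27077542e-01  3.12207946e-01  1.89809181e+00 -4.44089210e-16
  9.31292895e-01  1.25470699e+00]
1.0167 0.017 [0.27002663 0.5636708  0.24828929] 0.00017532301971969104
```

```bash
cat >> h.py <<'E'
Q=quat(1)
def probe(i,maxd=.009,stop=5.):
    """step the tip down; returns (free?, log of (mm below nominal top, N))"""
    f0=np.median([get_obs()["wrist_force"][2] for _ in range(3)]);h=.004;log=[];hc=None
    while True:
        bot.servo_line(tip(i,h),velocity=.02); o=get_obs();f=o["wrist_force"][2]-f0
        log.append((round((o["position"][2]-.1-T)*1e3,1),round(f,1)))
        if f>1 and hc is None: hc=h
        if f>stop: return False,log
        if h<-.012 or (hc is not None and hc-h>maxd): return True,log
        h-=.0005 if f>2.8 else .001
E
python3 - <<'E'
from h import *
bot.reach(tip(0,.05),Q); bot.servo_line(tip(0,.006),velocity=.1)
print(get_obs()["time_s"]); r=probe(0); print(r)
if not r[0]: bot.servo_line(tip(0,.012),velocity=.05)
o=get_obs();print(o["time_s"],o["wrist_force"],o["position"]-tip(0,.012))
E
```

```text
3.3583
(True, [(np.float64(4.4), np.float64(-1.2)), (np.float64(3.1), np.float64(-1.2)), (np.float64(1.9), np.float64(-1.9)), (np.float64(0.9), np.float64(-0.7)), (np.float64(-0.0), np.float64(-0.6)), (np.float64(-1.0), np.float64(0.2)), (np.float64(-2.1), np.float64(1.0)), (np.float64(-3.1), np.float64(0.6)), (np.float64(-4.1), np.float64(0.3)), (np.float64(-5.1), np.float64(0.2)), (np.float64(-6.1), np.float64(0.0)), (np.float64(-7.0), np.float64(0.2)), (np.float64(-8.0), np.float64(0.4)), (np.float64(-9.0), np.float64(-0.2)), (np.float64(-10.0), np.float64(1.1)), (np.float64(-11.1), np.float64(1.4)), (np.float64(-12.1), np.float64(-0.3))])
7.6083 [-0.16619432 -0.35749401  0.394362  ] [-9.13208076e-05 -1.50632745e-05 -2.41078227e-02]
```

Either flap 1 is the free one, or the tip is not touching it. A crop from the side camera will show which.

```bash
python3 - <<'E'
from h import *
d=vision.read_camera("side");cv2.imwrite("pics/s1.png",cv2.resize(d["frame"][150:310,180:400,::-1],None,fx=3.5,fy=3.5,interpolation=cv2.INTER_CUBIC))
print(get_obs()["wrist_force"],get_obs()["time_s"])
E
```

```text
[-0.0839536  -0.82899698  1.30935712] 7.6583
```

View pics/s1.png

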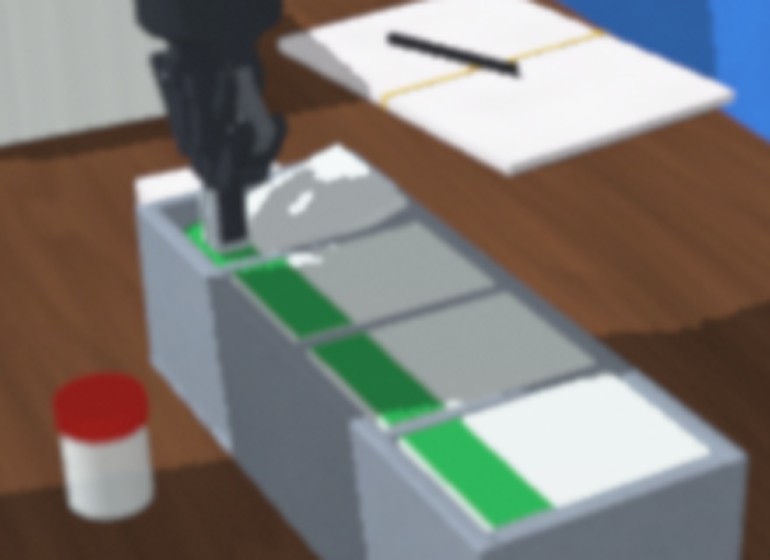

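Flap 1 is clearly tipped: its green end at crop (220,240) is down under the fingertip, and its far end at (340,150) is raised. The other three flaps are flush. I'll push it to the stop.

```bash
python3 - <<'E'
from h import *
f0=-.8
h=-.012;L=[]
while h>-.052:
    h-=.003 if h>-.030 else .0015
    bot.servo_line(tip(0,h),velocity=.03);o=get_obs();f=o["wrist_force"][2]-f0
    L.append((round((o["position"][2]-.1-T)*1e3,1),round(f,1)))
    if f>12: break
print(L,o["wrist_force"],o["time_s"])
d=vision.read_camera("side");cv2.imwrite("pics/s2.png",cv2.resize(d["frame"][100:260,180:400,::-1],None,fx=3.5,fy=3.5,interpolation=cv2.INTER_CUBIC))
E
```

```text
[(np.float64(-15.4), np.float64(1.2)), (np.float64(-18.3), np.float64(1.2)), (np.float64(-21.3), np.float64(1.8)), (np.float64(-24.3), np.float64(1.3)), (np.float64(-27.3), np.float64(0.8)), (np.float64(-30.2), np.float64(0.8)), (np.float64(-33.3), np.float64(1.2)), (np.float64(-34.6), np.float64(0.1)), (np.float64(-36.1), np.float64(-0.1)), (np.float64(-37.6), np.float64(0.7)), (np.float64(-39.1), np.float64(-0.0)), (np.float64(-40.6), np.float64(0.5)), (np.float64(-41.8), np.float64(5.2)), (np.float64(-42.9), np.float64(10.5)), (np.float64(-43.8), np.float64(18.4))] [-4.58533671 -1.26754145 17.62777193] 11.4083
```

View pics/s2.png

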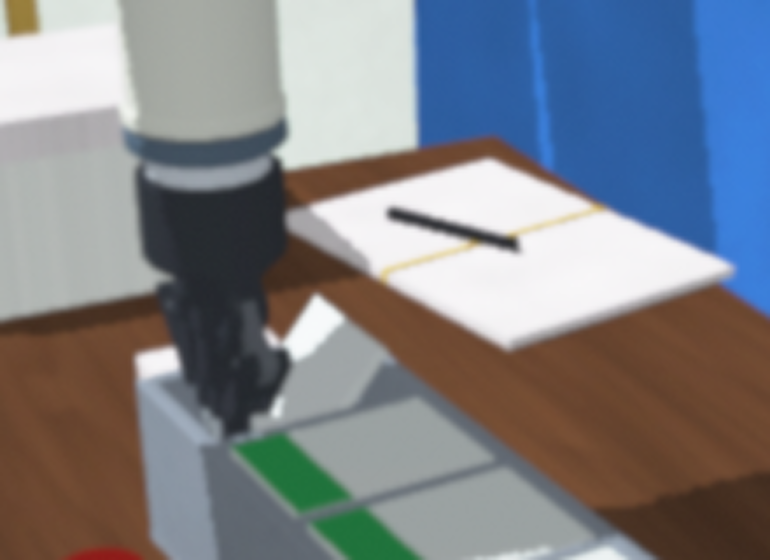

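The force rose sharply at 42–44 mm depth, which matches the soft stop (39 mm · tan 0.8 ≈ 40 mm). The far end at crop (320,300) is high. Now I'll lift out straight and check.

```bash
python3 - <<'E'
from h import *
bot.servo_line(tip(0,.12),velocity=.1)
bot.reach([0.27,0.4,0.3],Q)
d=vision.read_camera("side");cv2.imwrite("pics/s3.png",cv2.resize(d["frame"][150:420,180:420,::-1],None,fx=2.2,fy=2.2,interpolation=cv2.INTER_CUBIC))
t=vision.read_camera("top");cv2.imwrite("pics/t3.png",cv2.resize(t["frame"][170:330,170:500,::-1],None,fx=2.4,fy=2.4,interpolation=cv2.INTER_CUBIC))
print(get_obs()["time_s"],get_obs()["wrist_force"])
E
```

```text
14.6583 [ 0.17131477  0.70313594 -0.21935904]
```

View pics/s3.png

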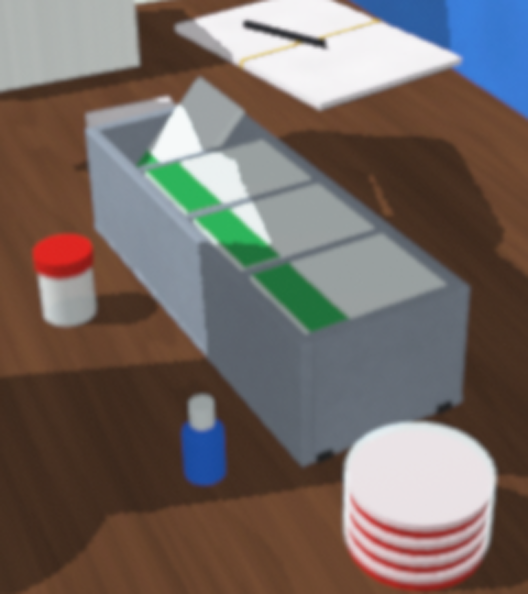

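View pics/t3.png

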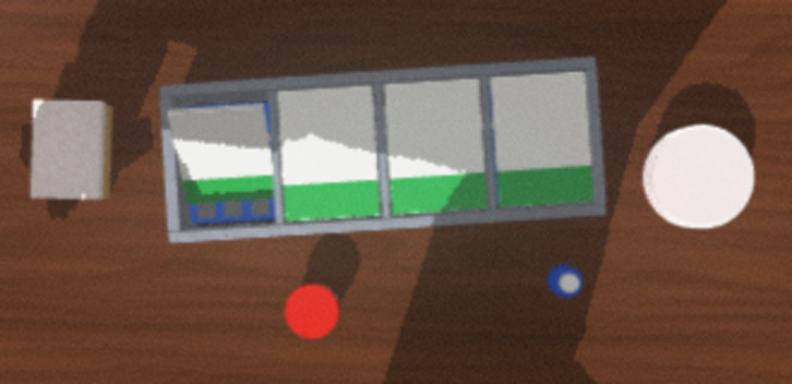

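Flap 1 stays steeply tipped: in the side crop its far end stands at (200,80), and the top crop shows the open compartment at (230,210). The other flaps are flush, and the jar, dropper, dishes and carton are where they were. The arm is clear.

```bash
python3 - <<'E'
from h import *
t=vision.read_camera("top")
far=ray(t,[[170+218/2.4,170+105/2.4]],.129)[0]; piv=P[0]+.05*ex
print("far end from pivot mm",1e3*(far-piv)@ex)
h=cv2.cvtColor(t["frame"],cv2.COLOR_RGB2HSV)
hand_in()
E
```

```text
far end from pivot mm 28.06007619769304
the job is handed in; nothing more can be done
```

Flap 1, the leftmost, was the free one. I pushed it fully open, and it stayed tipped after I moved the arm clear. I handed the job in at about 15 s of the 42 s allowed.

- **Finding the flap:** I located the green ends in both camera views, which agreed to within about 1 mm. With the gripper closed, flap 1 gave way under about 1–2 N, more than 10 mm down. I did not press the other three flaps, because the first one rocked.
- **Opening it:** I pushed it down until the force rose sharply to about 18 N at 44 mm depth, which is the soft stop. Then I lifted straight out.
- **Last checks:**
    - The far end measured 28 mm horizontally from the pivot, against 40·cos 0.8 ≈ 28 mm, so the tilt is about 0.8 rad.
    - The other flaps were flush.
    - The jar, dropper, dishes and carton looked undisturbed in the pictures; I did not measure their positions again.
- **Disagreement:** The force readings while the flap moved were a little below the stated 2.5 N. They carried about 1 N of noise and offset, so I confirmed in the camera picture that the flap had moved.

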